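# Reset and relock the stop of the drilling jig

## Task

Change the drilling jig's stop over to the next tank size: slacken the lock ring by its red-handled lever (anticlockwise from above), turn the black adjuster knob clockwise until its orange pointer stands over the yellow mark on the dial, then pull the lock ring up firmly again (clockwise), feeling for it, with about 11 N at the red handle and never more than 15 N. The ring does not come tight where it was before; leave the other things on the bench where they are.

Things in the scene. Friction and masses are not known exactly. Their poses are not given: they have to be found in the camera images.
- fixture: Cream painted steel stop unit, fixed to the bench: base plate 230 x 170 x 12 mm with a block 100 x 100 mm standing on it, its top 64 mm above the bench. Origin on the bench, on the common vertical axis of dial, lock ring and knob; z up, the white stop nose points along its +x.
- dial: Flat aluminium dial plate, 116 mm across, fixed on top of the block, top face 71 mm above the bench, with one yellow mark. Origin on the common vertical axis; its x axis points to the mark.
- mark (a point): Middle of the yellow mark (18 x 5 mm) on the dial, 46 mm from the common axis, 73 mm above the bench. Never moves.
- lock (a joint): Angle of the dark steel lock ring (68 mm across, 74 to 88 mm above the bench), rad; anticlockwise from above is positive and slackens it, clockwise tightens; about 0 at the start, where it is tight; range -1.4 to 0.9. 0.15 to 0.35 rad slackens it fully. Turning the knob clockwise lowers its screw, so the ring then comes tight 0.2 to 0.8 rad further clockwise than before: feel for it.
- lever_post (a point): Upright round red handle (18 mm thick, 87 to 127 mm above the bench) at the end of the lock ring's lever, 75 mm from the common axis; this point is on its axis, 108 mm above the bench. The lever is 14 mm wide, its top 87 mm above the bench. Push the handle from the side, or pinch it from above, and lead it along the arc about the common axis; it drags with 3 to 5 N.
- knob (a joint): Angle of the adjuster knob, rad, anticlockwise from above is positive, about 0 at the start; range -2.2 to 0.6. It cannot be turned while the lock ring is tight; slackened it turns with about 0.1 N m and sinks 4 mm per rad clockwise. The mark lies 0.4 to 1.5 rad clockwise of the start.
- screw: The adjuster's screw with the black knob on it, in the middle of the lock ring. Its origin lies on the common axis, at bench level at the start; it sinks with the screw and does not turn.
- knob_grip (a point): Point to grip the knob: on the axis, inside its upright flat bar 40 mm long (along the pointer), 14 mm thick and 30 mm high (101 to 131 mm above the bench at the start); this point is 118 mm above the bench at the start.
- pointer (a point): Tip region of the thin orange pointer that sticks out from the foot of the knob (98 mm above the bench at the start), 46 mm from the common axis, 6 mm wide; it lies right over the mark when set, to within 5 mm.
- brake_pad: Clamping pad hidden in the block; the lock ring screws it down on to the knob's flange. As it comes home the push at the red handle rises from that drag by about 1 N per mm of handle travel. Tight: a push of 8 N or more was reached; over 16 N is overtightened. Let go, the handle may spring back a few mm and stays tight.
- bung: White plastic bung, 32 mm across, 22 mm high, standing loose on the fixture's base plate; leave it. Origin under its centre.
- bushing: Steel drill bushing, 28 mm across, 18 mm high, loose on the fixture's base plate; leave it. Origin under its centre.
- tank: White blow-moulded tank 130 x 190 x 120 mm with a neck; bystander. Origin under its centre.
- spanner: Steel spanner lying on the bench; bystander.
- chip_brush: Chip brush lying on the bench; bystander.
- oil_bottle: Yellow bottle with a red cap, 60 mm across, 160 mm high; bystander. Origin under its centre.
- tank_cap: Blue tank cap, 56 mm across, 18 mm high; bystander. Origin under its centre.

How it is judged:
By the outcome, as a careful person would: the job done as asked, in the order asked, and still so for the second after the job is handed in, with the robot touching nothing.
It also fails if it takes over 72 s, if anything falls off the work surface, if the arm or the gripper's body presses on something with over 40 N, if the wrist force passes 120 N, or if a joint passes its speed limit or range.

## Robot

A 7-joint arm with a two-finger parallel gripper is mounted at the origin on the work surface. World frame = base frame: x ahead of the robot, y to its left, z up, the work surface at z = 0. Lengths are in m, angles in degrees, forces in N, time in s.
With the tool pointing down it reaches from about 0.425 to 0.875 m from the base axis. Payload 4.7 kg.
Tool frame: the origin (TCP) lies between the finger pads; the fingertips stand 19 mm ahead of it and the grasp point (between the pads) is the TCP; x points along the fingers, z is the direction in which the jaws open and shut, and the axes are right-handed (so a half turn about x gives the same grasp; the last joint's range is limited). The gripper opens to 87 mm and grips with 3 to 60 N. Pads are 19 mm wide; open, the fingers measure 117 mm over their backs; the gripper's body (75 mm by 190 mm) begins 51 mm behind the grasp point.
Start: joints at [-68.635, 18.392, -4.016, 83.108, 1.295, 78.541, -3.26], TCP at [0.228, 0.609, 0.242] pointing down, gripper open.
Joint ranges: [-163.93, 163.93], [-17.29, 119.83], [-79.2, 71.16], [3.27, 140.29], [-89.18, 269.18], [5.43, 117.66], [-154.24, 154.24]. Speed limits (degrees/s): [147.25, 147.25, 180, 180, 180, 180, 180].

## Interface

Orientations are given as [roll, pitch, yaw] about the fixed x, y, z axes, in that order (R = Rz(yaw) Ry(pitch) Rx(roll)).
In Python, from cell import monitor, read_camera, camera_model, env, regions_of gives the robot as it stands. The module is installed in compiled form; this text tells all that it offers.
- The arm moves only by the tool step_arm, never from a script. Its argument "deltas" is a list of rows, each a list of 5 numbers: the gripper's target within -1 to 1 (fully open at 1, half-way at 0, shut at -1), then the shift along the tool's x, y, z in m, then the turn about the tool's x in degrees. A call has 1 to 12 rows; each row is the pose to reach, as a shift and turn from the pose commanded when the call began, along the tool's axes at that moment; what a row does not reach only later rows make up. A row lasts 1/8 s, in which the tool goes at most 62.5 mm and 10.7 degrees, less where a joint would pass 70% of its speed; a pose out of reach is approached as far as the arm can. A call with a gripper value outside its range is refused whole. The fingers move at their own pace and stop on an object; "newtons" is the grip in N (left out, the last holds). Time passes only in rows, so rows that repeat a pose let the fingers close. It gives the time, the measured TCP pose, the force and the opening at its end, in the units of the state.
- monitor.get_obs(): the state, without advancing time (a new reading comes with each control period).
- read_camera(name): name is "scene" or "top"; returns (picture, depth): 384x512x3 uint8, red, green, blue; 384x512 float32, m along the optical axis (not along the pixel's ray), 0 where there is no reading.
- camera_model(name): a dict with "fx", "fy", "cx", "cy" (pixels), "xyz" and "attitude" of the camera in the world. Camera axes: x right, y down, z forward; pixel columns grow to the right and rows downward; lengths in m; the calibration is good to about 2 mm. A picture is of the moment at which its call begins. camera_model takes no time and is no camera call.
- env.sign_off(): hands the job in, once; it reports no verdict.
Trained networks look in the newest picture that a camera, given by its name, has taken for a name from the list of things; names that differ only in an ending like _2 or _b are one class to them, and where a whole thing is asked for, a point or a joint stands for the part that bears it (a point fixed in the world has none). Each returns a list of dicts, best first, with "p" (0 to 1); they miss things now and then, are a little off and sometimes report something else, mostly with a low value. They report only what shows in the picture. A call takes as long as a camera call.
- regions_of(camera, thing): "pixels" (384x512 bool, what is visible of it) and "pixel" ([column, row] in pixels, amid what is visible of it).
The state is a dict: "time_s": time; "qpos": joint angles; "joint_velocities": joint speeds; "effort": joint torques, N m; "tool_pos": TCP position; "tool_rot": TCP orientation; "force": force on the tool from outside, world axes, zero at the start; "wrist_torque": the same for the moment, N m; "grip_width": finger opening in m.
Only numpy, scipy, OpenCV 4.12 (cv2) and the standard library are available. Lean on these libraries where they do the work, as an engineer would, in place of code of your own. Each camera call takes 0.05 s, during which the arm holds its last target. There are 200 camera calls.

## Working session

There is one attempt and no reset: what is moved stays moved. The work goes in short steps, Python scripts to look and compute and a tool call to move; the robot and the scene stay as the last step left them, time stands still between calls to the robot, and variables do not carry over. Pictures are saved under pics/ and viewed, about 8 in all and at most 12, crops included, and the job is handed in when it is done.

Besides the shell and the picture viewer there is one more tool, called after "Emit:" in YAML: its name, and indented under it one key for each argument. step_arm: Moves the arm, as the interface text tells. Its arguments: {"type":"object","properties":{"deltas":{"type":"array"},"newtons":{"type":"number"}},"required":["deltas"]}

```bash
mkdir -p pics
cat > h.py <<'E'
import numpy as np, cv2
from scipy.spatial.transform import Rotation as R
from cell import monitor, read_camera, camera_model, env, regions_of
def cm(name):
    m=camera_model(name); return m
def rot(m):
    a=m["attitude"]; a=np.array(a,float)
    if a.shape==(3,3): return a
    return R.from_euler('xyz',a,degrees=True).as_matrix()
def world(name,d,u,v):
    m=cm(name); p=np.stack([(u-m['cx'])/m['fx']*d,(v-m['cy'])/m['fy']*d,d],-1)
    return p@rot(m).T+np.array(m['xyz'])
def at_height(name,u,v,z):
    m=cm(name); r=rot(m)@np.array([(u-m['cx'])/m['fx'],(v-m['cy'])/m['fy'],1.]); o=np.array(m['xyz'])
    return o+r*(z-o[2])/r[2]
def proj(name,P):
    m=cm(name); c=(np.array(P)-np.array(m['xyz']))@rot(m); return np.array([c[...,0]/c[...,2]*m['fx']+m['cx'],c[...,1]/c[...,2]*m['fy']+m['cy']])
def cloud(name,d):
    v,u=np.mgrid[:384,:512]; return world(name,d,u,v)
E
python3 - <<'E'
from h import *
o=monitor.get_obs(); print(o)
ims=[]
for n in ['scene','top']:
    print(camera_model(n)); im,d=read_camera(n); ims.append(im)
    np.savez(f'{n}0.npz',im=im,d=d)
    C=cloud(n,d)
    for t in ['fixture','dial','lever_post','knob','pointer','bung','bushing','oil_bottle','tank']:
        r=regions_of(n,t)
        for x in r[:1]:
            P=C[x['pixels']&(d>0)]; print(n,t,round(x['p'],2),x['pixel'],x['pixels'].sum(),np.median(P,0).round(3),P.max(0).round(3))
    cv2.imwrite(f'pics/{n}0.png',im[...,::-1])
E
```

```text
{'time_s': 0.0, 'qpos': array([-68.63616495,  18.43875196,  -4.01677581,  83.17397186,
         1.29512879,  78.53923267,  -3.26097413]), 'joint_velocities': array([-0.10806199, -0.064069  ,  0.01495675, -0.03619536, -0.01564088,
        0.18424143, -0.09802461]), 'effort': array([-1.72096229e-04, -4.91294003e+01, -4.03813524e-01, -3.12519228e+01,
       -6.37795287e-02,  4.39798983e-02,  1.59478177e-04]), 'tool_pos': array([0.22808677, 0.60813195, 0.24047327]), 'tool_rot': array([-177.12173084,   89.89316108, -107.67560449]), 'force': array([ 0.36548715,  0.22582158, -0.14307967]), 'wrist_torque': array([ 0.03063538, -0.02305491,  0.00432722]), 'grip_width': 0.08714842169536363}
{'fx': 472.4590259587415, 'fy': 472.4590259587415, 'cx': 254.4150194831399, 'cy': 196.2693768448579, 'xyz': array([1.20445014, 0.62291747, 1.04429027]), 'attitude': array([-137.75010298,   -0.77364113,  132.79724965])}
scene fixture 0.82 [271.5, 224.1] 3562 [0.565 0.11  0.015] [0.682 0.205 0.137]
scene dial 0.98 [276.7, 212.9] 622 [0.535 0.116 0.073] [0.575 0.156 0.099]
scene lever_post 0.75 [287.4, 199.8] 3
[... 480 characters left out ...]
 0.108] [ 0.517 -0.304  0.15 ]
{'fx': 352.8264818734641, 'fy': 352.8264818734641, 'cx': 256.8565723356486, 'cy': 191.77460875729923, 'xyz': array([0.46841079, 0.02748049, 1.1000769 ]), 'attitude': array([-173.19825136,    1.52718101,  -88.41466005])}
top fixture 0.86 [249.7, 206.0] 3192 [0.543 0.082 0.013] [0.681 0.201 0.135]
top dial 0.95 [251.9, 214.5] 737 [0.522 0.09  0.071] [0.58  0.156 0.104]
top lever_post 0.88 [246.6, 222.4] 371 [0.501 0.089 0.088] [0.552 0.13  0.13 ]
top knob 0.43 [240.0, 214.5] 136 [0.518 0.096 0.123] [0.538 0.112 0.134]
top pointer 0.74 [242.2, 215.2] 147 [0.518 0.099 0.126] [0.534 0.141 0.135]
top bung 0.47 [241.0, 175.7] 80 [0.639 0.106 0.033] [0.656 0.119 0.038]
```

Run:
```python
from h import *
a=np.load('top0.npz')['im'][130:280,160:340]; b=np.load('scene0.npz')['im'][130:300,180:400]
cv2.imwrite('pics/c1.png',np.vstack([cv2.resize(x,(700,0) and (520,290),interpolation=cv2.INTER_CUBIC) for x in (a,b)])[...,::-1])
```

```text
(no output)
```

View pics/top0.png

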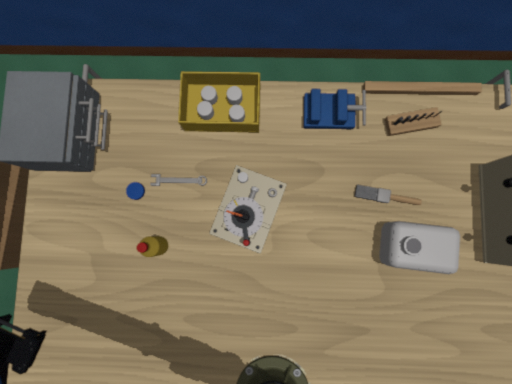

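View pics/c1.png

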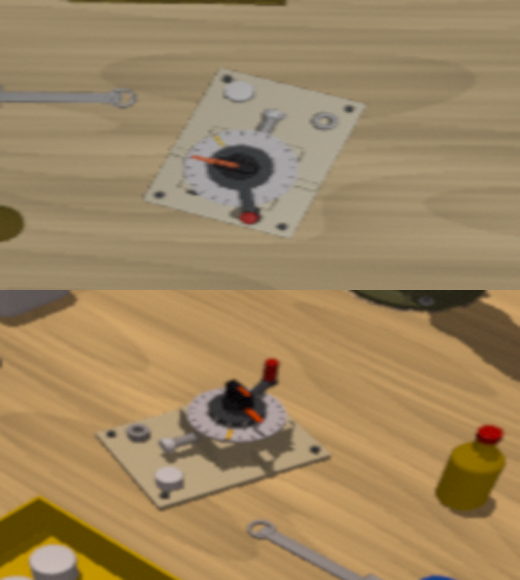

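The pictures show the stop unit at top pixel (243,214). The lever points toward the robot with the red handle at (246,241). The orange pointer points left to (228,212), and the yellow mark is up-left at (236,178+). Bung and bushing are on the far side. Next I measure by colour.

```bash
cat >> h.py <<'E'
from scipy.optimize import least_squares
def measure(tag=None,names=('scene','top')):
    out={}
    for n in names:
        im,d=read_camera(n)
        if tag: np.savez(f'{tag}_{n}.npz',im=im,d=d)
        analyse(n,im,d)
def analyse(n,im,d):
    C=cloud(n,d); hsv=cv2.cvtColor(im,cv2.COLOR_RGB2HSV); h,s,v=[hsv[...,i].astype(int) for i in range(3)]
    near=np.linalg.norm(C[...,:2]-[.523,.1],axis=-1)<.1
    near&=(C[...,2]>.06)&(C[...,2]<.14)
    for c,m in dict(red=((h<4)|(h>175))&(s>150)&(v>60),orange=(h>=5)&(h<=13)&(s>140)&(v>90),yellow=(h>18)&(h<32)&(s>110)&(v>100)).items():
        m=m&near
        if m.sum()==0: print(n,c,'none'); continue
        ys,xs=np.where(m); P=C[m]
        z={'red':.108,'orange':.098,'yellow':.073}[c]
        print(n,c,m.sum(),xs.mean().round(1),ys.mean().round(1),'atz',at_height(n,xs.mean(),ys.mean(),z)[:2].round(4),'mean3d',P.mean(0).round(4))
E
python3 - <<'E'
from h import *
for n in ['scene','top']:
    z=np.load(f'{n}0.npz'); analyse(n,z['im'],z['d'])
    C=cloud(n,z['d']); 
    # dial annulus: points z .068-.074 , fit circle to the outer edge
    m=(abs(C[...,2]-.071)<.004)&(np.linalg.norm(C[...,:2]-[.523,.1],axis=-1)<.09)
    P=C[m][:,:2]; hull=cv2.convexHull(P.astype(np.float32))[:,0]
    r=least_squares(lambda q:np.hypot(*(hull-q[:2]).T)-q[2],[.523,.1,.058],loss='soft_l1',f_scale=.001); print(n,'dial',r.x.round(4),m.sum(),C[m][:,2].mean().round(4))
    # ring: 
    m=(abs(C[...,2]-.088)<.003)&(np.linalg.norm(C[...,:2]-r.x[:2],axis=-1)<.036); print('ring',m.sum(),C[m].mean(0))
    # high knob
    m=(C[...,2]>.126)&(np.linalg.norm(C[...,:2]-r.x[:2],axis=-1)<.03); print('knobtop',m.sum(),C[m].mean(0).round(4),C[m][:,2].max())
E
```

```text
scene red 43 294.0 177.0 atz [0.4427 0.0851] mean3d [0.4476 0.0886 0.1139]
scene orange 73 288.9 189.6 atz [0.4816 0.1001] mean3d [0.4923 0.1079 0.1128]
scene yellow 10 276.5 214.5 atz [0.5558 0.121 ] mean3d [0.5562 0.1214 0.0736]
scene dial [0.5165 0.0982 0.0588] 520 0.0721
ring 177 [0.52400392 0.10213923 0.08870214]
knobtop 71 [0.5182 0.1001 0.1321] 0.1365333686621748
top red 23 245.7 242.0 atz [0.4444 0.0844] mean3d [0.4449 0.0833 0.1267]
top orange 29 235.7 213.5 atz [0.5235 0.1159] mean3d [0.5223 0.114  0.1205]
top yellow 3 235.7 203.0 atz [0.5556 0.1193] mean3d [0.5556 0.1193 0.073 ]
top dial [0.5181 0.0978 0.0574] 710 0.071
ring 256 [0.51637815 0.09629491 0.08826774]
knobtop 76 [0.5181 0.0984 0.1313] 0.1347901073113268
```

```bash
cat >> h.py <<'E'
AX=np.array([.5177,.098])
def cur():
    o=monitor.get_obs(); Rm=R.from_euler('xyz',o['tool_rot'],degrees=True).as_matrix(); return o,Rm
def phi(Rm): return np.degrees(np.arctan2(Rm[1,2],Rm[0,2]))
def plan(xyz,ph):
    o,Rm=cur(); s=Rm.T@(np.array(xyz)-o['tool_pos']); t=(phi(Rm)-ph+180)%360-180
    print('from',o['tool_pos'].round(4),'phi',phi(Rm).round(1),'shift',s.round(4),'turn',t.round(1))
def arc(r,z,angs,off=90):  # tool at AX+r*ang, jaw at ang+off
    for a in angs:
        plan([AX[0]+r*np.cos(np.radians(a)),AX[1]+r*np.sin(np.radians(a)),z],a+off)
E
python3 - <<'E'
from h import *
for n in ['scene','top']:
    z=np.load(f'{n}0.npz'); C=cloud(n,z['d']); im=z['im']
    hsv=cv2.cvtColor(im,cv2.COLOR_RGB2HSV); h,s,v=[hsv[...,i].astype(int) for i in range(3)]
    Q=at_height; ys,xs=np.where((h>=4)&(h<=14)&(s>140)&(v>80)&(np.linalg.norm(C[...,:2]-AX,axis=-1)<.07)&(C[...,2]<.11)&(C[...,2]>.08))
    P=np.array([Q(n,x,y,.1)[:2] for x,y in zip(xs,ys)])-AX
    P=P[(np.hypot(*P.T)>.02)&(np.hypot(*P.T)<.052)]
    print(n,len(P),P.mean(0).round(4),np.degrees(np.arctan2(P[:,1],P[:,0])).round(0),np.hypot(*P.T).round(3))
o,Rm=cur();print(Rm.round(3),o['qpos'][6])
arc(.075,.2,[191.5],90); arc(.075,.2,[191.5],-90)
E
```

```text
scene 30 [0.0066 0.0317] [84. 89. 94. 72. 78. 83. 88. 68. 73. 78. 82. 86. 69. 74. 78. 82. 85. 70.
 74. 78. 81. 84. 71. 75. 78. 81. 72. 75. 78. 73.] [0.02  0.022 0.024 0.022 0.023 0.025 0.026 0.025 0.026 0.027 0.029 0.031
 0.029 0.03  0.032 0.033 0.035 0.033 0.035 0.036 0.038 0.039 0.038 0.039
 0.04  0.042 0.042 0.043 0.045 0.046]
top 10 [0.0085 0.0284] [73. 74. 73. 71. 69. 67. 76. 75. 73. 81.] [0.042 0.035 0.033 0.03  0.027 0.025 0.029 0.026 0.024 0.026]
[[ 0.    -0.936  0.351]
 [ 0.     0.351  0.936]
 [-1.    -0.     0.   ]] -3.2589730948399125
from [0.2283 0.6086 0.2416] phi 69.4 shift [ 0.0416 -0.3867 -0.4163] turn 147.9
from [0.2283 0.6086 0.2416] phi 69.4 shift [ 0.0416 -0.3867 -0.4163] turn -32.1
```

Emit:
step_arm:
  deltas:
    - [-0.1,0,-0.05,-0.05,-5]
    - [-0.1,0,-0.09,-0.1,-10]
    - [-0.1,0,-0.13,-0.14,-15]
    - [-0.1,0,-0.17,-0.18,-20]
    - [-0.1,0,-0.21,-0.22,-25]
    - [-0.1,0,-0.25,-0.27,-30]
    - [-0.1,0,-0.29,-0.31,-32]
    - [-0.1,0,-0.33,-0.36,-32]
    - [-0.1,0.01,-0.37,-0.4,-32]
    - [-0.1,0.03,-0.387,-0.416,-32]
    - [-0.1,0.0416,-0.387,-0.416,-32]
    - [-0.1,0.0416,-0.387,-0.416,-32]

```text
time_s: 2.5
tool_pos: [0.4436, 0.0844, 0.1993]
tool_rot: [79.3, 89.9, -179.2]
force: [-0.2, 0.4, 0.2]
grip_width: 0.0394
```

Run:
```python
from h import *
arc(.075,.113,[191.5],-90); o,_=cur(); print(o['force'],o['grip_width'],o['qpos'].round(0),o['time_s'])
im,d=read_camera('scene'); cv2.imwrite('pics/s2.png',cv2.resize(im[120:270,200:400],(800,600),interpolation=cv2.INTER_CUBIC)[...,::-1])
```

```text
from [0.4436 0.0844 0.1993] phi 101.5 shift [ 0.0863 -0.0005 -0.0015] turn 0.0
[-0.17615038  0.40617134  0.23609653] 0.03943431545965663 [-37.  -5.  22. 114.   2.  71.  86.] 2.5
```

View pics/s2.png

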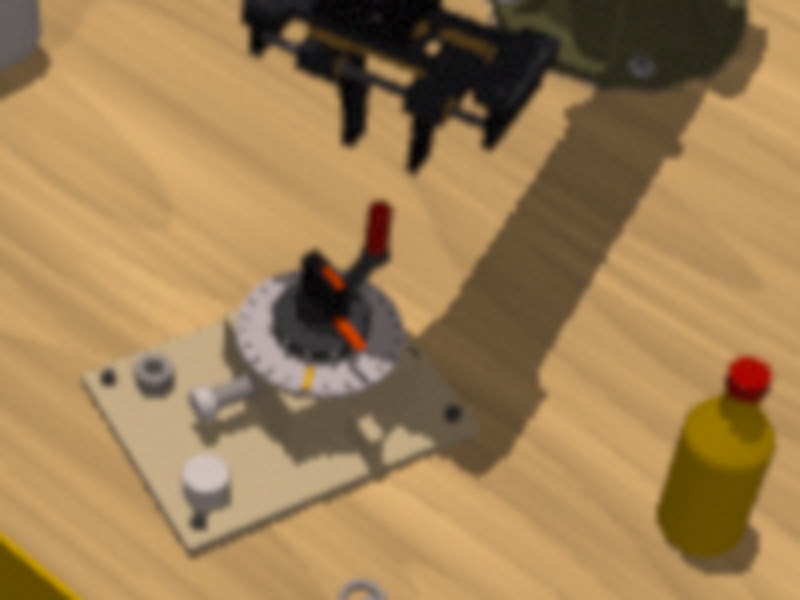

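The fingers straddle the red post (crop: fingers at (352,130) and (415,165), post at (378,210)). I lower them over it next.

Emit:
step_arm:
  deltas:
    - [-0.1,0.04,0,-0.001,0]
    - [-0.1,0.075,0,-0.001,0]
    - [-0.1,0.086,0,-0.001,0]
    - [-0.1,0.086,0,-0.001,0]

```text
time_s: 3.05
tool_pos: [0.4448, 0.0831, 0.1143]
tool_rot: [125.4, 90.0, -133.1]
force: [-0.6, -0.3, 0.1]
grip_width: 0.0391
```

Emit:
step_arm:
  deltas:
    - [-0.1,0,0,-0.0052,-4]
    - [-0.1,0,-0.0007,-0.0104,-8]
    - [-0.1,0,-0.001,-0.013,-10]
    - [-0.1,0,-0.0016,-0.0156,-12]
    - [-0.1,0,-0.0023,-0.0182,-14]
    - [-0.1,0,-0.0029,-0.0207,-16]

```text
time_s: 3.8
tool_pos: [0.4525, 0.0653, 0.1159]
tool_rot: [-56.6, 89.7, 61.0]
force: [-0.8, 5.0, -0.4]
grip_width: 0.0393
```

Emit:
step_arm:
  deltas:
    - [-0.1,0,0,-0.0039,-3]
    - [-0.1,0,-0.0004,-0.0078,-6]
    - [-0.1,0,-0.0009,-0.0117,-9]
    - [-0.1,0,-0.0016,-0.0156,-12]
    - [-0.1,0,-0.0026,-0.0194,-15]
    - [-0.1,0,-0.0037,-0.0232,-18]
    - [-0.1,0,-0.005,-0.0269,-21]
    - [-0.1,0,-0.005,-0.0269,-21]

```text
time_s: 4.8
tool_pos: [0.4692, 0.0429, 0.1157]
tool_rot: [-76.4, 89.8, 62.1]
force: [-3.3, 2.4, 3.6]
grip_width: 0.0391
```

Emit:
step_arm:
  deltas:
    - [-0.1,0,0,0.006,0]
    - [-0.1,-0.02,0,0.008,0]
    - [-0.1,-0.05,0,0.008,0]
    - [-0.1,-0.08,0,0.008,0]
    - [-0.1,-0.08,0,0.008,0]

```text
time_s: 5.42
tool_pos: [0.4645, 0.0461, 0.1967]
tool_rot: [-128.3, 89.6, 10.1]
force: [-0.0, 0.7, -0.1]
grip_width: 0.0395
```

Run:
```python
from h import *
measure('b')
o,_=cur();print(o['force'],o['time_s'],o['qpos'].round(0))
a=np.load('b_top.npz')['im'][165:265,180:320]; b=np.load('b_scene.npz')['im'][140:260,220:360]
cv2.imwrite('pics/b.png',np.hstack([cv2.resize(x,(400,350),interpolation=cv2.INTER_CUBIC) for x in (a,b)])[...,::-1])
for p in (76,256): plan([*AX,.2],p-90)
```

```text
scene red 39 280.1 173.8 atz [0.4599 0.0489] mean3d [0.465  0.0529 0.1144]
scene orange 75 284.1 189.0 atz [0.489  0.0891] mean3d [0.4973 0.0949 0.1098]
scene yellow 9 276.4 214.3 atz [0.5555 0.1206] mean3d [0.557  0.1217 0.0753]
top red none
top orange 5 232.6 212.2 atz [0.527  0.1249] mean3d [0.5258 0.1231 0.1189]
top yellow 3 235.7 203.0 atz [0.5556 0.1193] mean3d [0.5556 0.1193 0.073 ]
[ 0.29874356  0.37037798 -0.2599297 ] 5.525 [-35.  -4.  25. 113.   2.  70. 128.]
from [0.4625 0.046  0.1939] phi 138.4 shift [-0.0061 -0.0755 -0.0068] turn 152.4
from [0.4625 0.046  0.1939] phi 138.4 shift [-0.0061 -0.0755 -0.0068] turn -27.6
```

View pics/b.png

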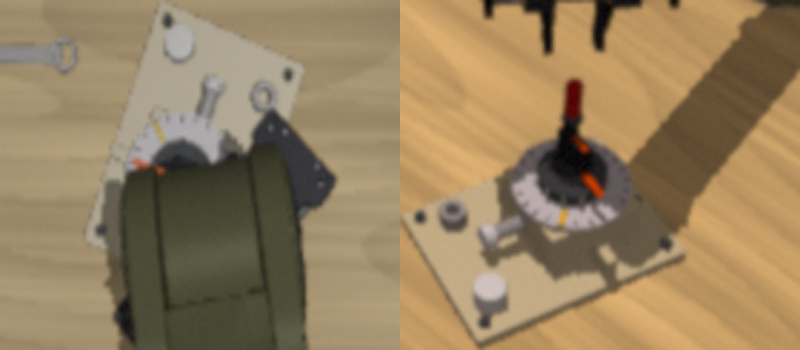

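Picture: the lever has turned about 0.5 rad anticlockwise, with the handle now at (573,100) in the right crop. The pointer at (595,185) still stands short of the mark at (563,215). Next is the knob.

Emit:
step_arm:
  deltas:
    - [-0.1,-0.006,-0.01,-0.001,10.5]
    - [-0.1,-0.006,-0.02,-0.002,21]
    - [-0.1,-0.006,-0.03,-0.003,31.5]
    - [-0.1,-0.006,-0.04,-0.004,42]
    - [-0.1,-0.006,-0.05,-0.005,52.5]
    - [-0.1,-0.006,-0.06,-0.006,63]
    - [-0.1,-0.006,-0.07,-0.007,73.5]
    - [-0.1,-0.006,-0.0755,-0.0068,84]
    - [-0.1,-0.006,-0.0755,-0.0068,94.5]
    - [-0.1,-0.006,-0.0755,-0.0068,105]
    - [-0.1,-0.006,-0.0755,-0.0068,115.5]
    - [-0.1,-0.006,-0.0755,-0.0068,126]

```text
time_s: 7.02
tool_pos: [0.5169, 0.0978, 0.1983]
tool_rot: [-158.9, 89.8, -146.8]
force: [-0.7, -0.8, 1.1]
grip_width: 0.0394
```

Emit:
step_arm:
  deltas:
    - [-0.1,0,0,0,10.4]
    - [-0.1,0,0,0,20.8]
    - [-0.1,0,0,0,26.4]
    - [-0.1,0,0,0,26.4]

```text
time_s: 7.52
tool_pos: [0.517, 0.0979, 0.1986]
tool_rot: [-133.1, 89.9, -147.0]
force: [0.3, 0.5, -0.1]
grip_width: 0.0392
```

Run:
```python
from h import *
plan([*AX,.121],-14)
o,_=cur();print(o['force'],o['time_s'],o['qpos'].round(0))
```

```text
from [0.517  0.0979 0.1986] phi -13.9 shift [0.0776 0.0004 0.0007] turn 0.1
[ 0.31325905  0.47696515 -0.08295691] 7.525 [-39.   5.  27. 105.  -2.  71. -25.]
```

Emit:
step_arm:
  deltas:
    - [-0.1,0.04,0,0.0005,0]
    - [-0.1,0.07,0,0.0005,0]
    - [-0.1,0.0775,0,0.0005,0]
    - [-0.1,0.0775,0,0.0005,0]
    - [-1,0.0775,0,0.0005,0]
    - [-1,0.0775,0,0.0005,0]
    - [-1,0.0775,0,0.0005,0]
    - [-1,0.0775,0,0.0005,0]
  newtons: 30

```text
time_s: 8.52
tool_pos: [0.5172, 0.0987, 0.1231]
tool_rot: [168.9, 89.9, 155.0]
force: [-3.9, -0.1, 6.1]
grip_width: 0.0139
```

Emit:
step_arm:
  deltas:
    - [-1,0.0005,0,0,7]
    - [-1,0.001,0,0,14]
    - [-1,0.0015,0,0,21]
    - [-1,0.002,0,0,28]
    - [-1,0.0025,0,0,35]
    - [-1,0.003,0,0,42]
    - [-1,0.003,0,0,42]

```text
time_s: 9.4
tool_pos: [0.5178, 0.0981, 0.1203]
tool_rot: [-152.4, 89.9, 151.6]
force: [-2.6, -1.4, 5.7]
grip_width: 0.0138
```

Run:
```python
from h import *
o,Rm=cur();print(o['force'],o['wrist_torque'],o['time_s'],phi(Rm),o['tool_pos'])
measure('c')
a=np.load('c_top.npz')['im'][165:265,180:320]; b=np.load('c_scene.npz')['im'][165:245,230:330]
cv2.imwrite('pics/c.png',np.hstack([cv2.resize(x,(400,350),interpolation=cv2.INTER_CUBIC) for x in (a,b)])[...,::-1])
```

```text
[-2.58574749 -1.38664528  5.69326342] [-0.20174098  0.93036306 -0.09496887] 9.4 -56.02443891887528 [0.51782376 0.09814163 0.12026005]
scene red 11 279.5 178.3 atz [0.4742 0.0591] mean3d [0.4657 0.0525 0.0971]
scene orange 22 279.0 200.3 atz [0.5302 0.1061] mean3d [0.53   0.106  0.0988]
scene yellow 10 276.5 214.5 atz [0.5558 0.121 ] mean3d [0.5573 0.1222 0.0753]
top red 27 258.6 236.3 atz [0.4612 0.049 ] mean3d [0.4613 0.0486 0.1275]
top orange none
top yellow none
```

View pics/c.png

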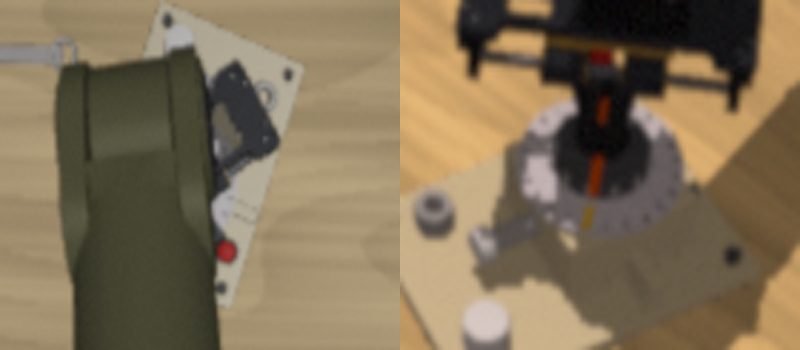

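Picture: in the right crop the orange pointer (597,175) stands almost over the yellow mark (588,217). I'll work out the remaining turn.

Run:
```python
from h import *
im=np.load('c_scene.npz')['im']; hsv=cv2.cvtColor(im,cv2.COLOR_RGB2HSV); h,s,v=[hsv[...,i].astype(int) for i in range(3)]
m=(h>=3)&(h<=15)&(s>130)&(v>60); m[:,:265]=0;m[:,295:]=0;m[:197]=0;m[225:]=0
ys,xs=np.where(m); print(list(zip(xs,ys)))
ym=(h>17)&(h<34)&(s>120)&(v>60); ym[:,:265]=0;ym[:,295:]=0;ym[:205]=0;ym[222:]=0
yy,yx=np.where(ym); print(list(zip(yx,yy)))
w=at_height('scene',yx.mean(),yy.mean(),.073)[:2]
for A in (AX,np.array([.5165,.0982])):
    P=np.array([at_height('scene',x,y,.096)[:2] for x,y in zip(xs,ys)])-A
    r=np.hypot(*P.T); k=r>.02; a=np.arctan2(P[k,1],P[k,0])
    print('ptr',np.degrees((a*r[k]).sum()/r[k].sum()).round(1),r.max().round(3),'mark',np.degrees(np.arctan2(*(w-A)[::-1])).round(1))
for p in (26,30,34): print(p,[proj('scene',[AX[0]+r*np.cos(np.radians(p)),AX[1]+r*np.sin(np.radians(p)),.096]).round(1) for r in (.02,.045)])
```

```text
[(np.int64(279), np.int64(200)), (np.int64(278), np.int64(201)), (np.int64(279), np.int64(201)), (np.int64(280), np.int64(201)), (np.int64(278), np.int64(202)), (np.int64(279), np.int64(202)), (np.int64(280), np.int64(202)), (np.int64(277), np.int64(203)), (np.int64(278), np.int64(203)), (np.int64(279), np.int64(203)), (np.int64(280), np.int64(203)), (np.int64(277), np.int64(204)), (np.int64(278), np.int64(204)), (np.int64(279), np.int64(204)), (np.int64(280), np.int64(204)), (np.int64(277), np.int64(205)), (np.int64(278), np.int64(205)), (np.int64(279), np.int64(205)), (np.int64(280), np.int64(205)), (np.int64(277), np.int64(206)), (np.int64(278), np.int64(206)), (np.int64(279), np.int64(206)), (np.int64(277), np.int64(207)), (np.int64(278), np.int64(207)), (np.int64(279), np.int64(207)), (np.int64(277), np.int64(208)), (np.int64(278), np.int64(208)), (np.int64(279), np.int64(208)), (np.int64(277), np.int64(209)), (np.int64(278), np.int64(209)), (np.int64(279), np.int64(209))]
[(np.int64(277), np.int64(212)), (np.int64(276), np.int64(213)), (np.int64(277), np.int64(213)), (np.int64(276), np.int64(214)), (np.int64(277), np.int64(214)), (np.int64(276), np.int64(215)), (np.int64(277), np.int64(215)), (np.int64(276), np.int64(216)), (np.int64(277), np.int64(216)), (np.int64(276), np.int64(217))]
ptr 33.9 0.045 mark 31.2
ptr 32.3 0.046 mark 30.2
26 [array([277.8, 202. ]), array([275.4, 208.7])]
30 [array([278.3, 202.1]), array([276.5, 209. ])]
34 [array([278.8, 202.2]), array([277.7, 209.2])]
```

Emit:
step_arm:
  deltas:
    - [-1,0.0002,0,0,2.5]
    - [-1,0.0002,0,0,2.5]
    - [-0.1,0,0,0,2.5]
    - [-0.1,0,0,0,2.5]
    - [-0.1,0,0,0,2.5]
    - [-0.1,-0.03,0,0,2.5]
    - [-0.1,-0.08,0,0,2.5]
    - [-0.1,-0.09,0,0,2.5]
    - [-0.1,-0.09,0,0,2.5]

```text
time_s: 10.62
tool_pos: [0.5185, 0.0983, 0.2098]
tool_rot: [91.0, 89.9, 32.5]
force: [-0.3, 0.0, -0.5]
grip_width: 0.0387
```

Run:
```python
from h import *
o,Rm=cur();print(o['force'],o['time_s'],phi(Rm),o['tool_pos'],o['qpos'].round(0))
measure('d')
im=np.load('d_scene.npz')['im']; hsv=cv2.cvtColor(im,cv2.COLOR_RGB2HSV); h,s,v=[hsv[...,i].astype(int) for i in range(3)]
m=(h>=3)&(h<=15)&(s>130)&(v>60); m[:,:265]=0;m[:,295:]=0;m[:203]=0;m[225:]=0
ys,xs=np.where(m)
P=np.array([at_height('scene',x,y,.0955)[:2] for x,y in zip(xs,ys)])
for A in (AX,np.array([.5165,.0982])):
    Q=P-A; r=np.hypot(*Q.T); print('ptr',np.degrees(np.arctan2(*Q.mean(0)[::-1])),r.max())
cv2.imwrite('pics/d.png',cv2.resize(im[165:245,230:330],(500,400),interpolation=cv2.INTER_CUBIC)[...,::-1])
arc(.075,.2,[220,221],-90)
```

```text
[-0.31339071  0.0346621  -0.49147572] 10.625 -58.44855536257157 [0.51851525 0.09828125 0.20982846] [-44.   4.  32. 104.  -2.  72. -70.]
scene red 41 280.2 173.6 atz [0.4591 0.0484] mean3d [0.4646 0.0526 0.1148]
scene orange 44 279.6 183.9 atz [0.4829 0.0674] mean3d [0.4913 0.0739 0.1104]
scene yellow 10 276.7 214.1 atz [0.5544 0.1205] mean3d [0.5555 0.1214 0.0747]
top red 27 258.6 236.3 atz [0.4612 0.049 ] mean3d [0.4613 0.0486 0.1275]
top orange none
top yellow none
ptr 31.545186038281095 0.04436900043376889
ptr 30.18755793654374 0.045295466616680595
from [0.5174 0.098  0.2081] phi -58.4 shift [ 0.0082 -0.0739  0.0112] turn 171.6
from [0.5174 0.098  0.2081] phi -58.4 shift [ 0.0082 -0.0737  0.0125] turn 170.6
```

View pics/d.png

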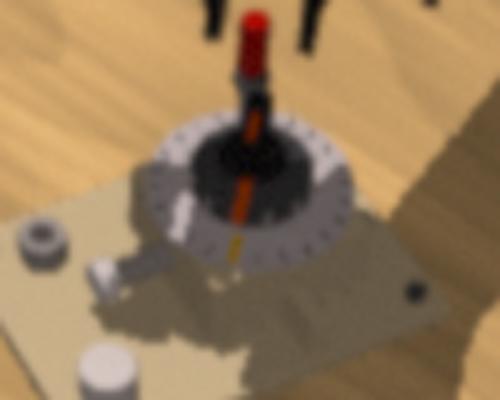

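Picture: pointer (243,200) lies in line with the yellow mark (235,250), and the computed angles agree to about 1°. Next I swing back to the lever.

Emit:
step_arm:
  deltas:
    - [-0.1,0.0,-0.01,0.001,-10.5]
    - [-0.1,0.0,-0.02,0.002,-21]
    - [-0.1,0,-0.03,0.004,-31.5]
    - [-0.1,0,-0.04,0.006,-42]
    - [-0.1,0,-0.05,0.008,-52.5]
    - [-0.1,0,-0.06,0.01,-63]
    - [-0.1,0,-0.07,0.012,-73.5]
    - [-0.1,0,-0.0737,0.0125,-84]
    - [-0.1,0,-0.0737,0.0125,-94.5]
    - [-0.1,0,-0.0737,0.0125,-105]
    - [-0.1,0,-0.0737,0.0125,-115.5]
    - [-0.1,0,-0.0737,0.0125,-126]

```text
time_s: 12.22
tool_pos: [0.4609, 0.0487, 0.2078]
tool_rot: [135.7, 89.8, -156.4]
force: [0.6, -0.7, 0.8]
grip_width: 0.0395
```

Emit:
step_arm:
  deltas:
    - [-0.1,0,0,0,-10.5]
    - [-0.1,0,0,0,-21]
    - [-0.1,0,0,0,-31.5]
    - [-0.1,0,0,0,-42]
    - [-0.1,0,0,0,-52.5]
    - [-0.1,0,0,0,-63]
    - [-0.1,0,0,0,-63]

```text
time_s: 13.1
tool_pos: [0.4611, 0.0488, 0.2081]
tool_rot: [73.1, 89.9, -156.4]
force: [-0.5, 0.3, -0.1]
grip_width: 0.0391
```

Run:
```python
from h import *
arc(.075,.113,[220.7],-90); o,_=cur(); print(o['force'],o['time_s'],o['qpos'].round(0))
```

```text
from [0.4611 0.0488 0.2081] phi 130.4 shift [ 0.0951 -0.0002  0.0003] turn -0.3
[-0.46504272  0.33507237 -0.05478859] 13.1 [-49.  -5.  38. 112.   4.  72. 118.]
```

Emit:
step_arm:
  deltas:
    - [-0.1,0.04,0,0,0]
    - [-0.1,0.08,0,0,0]
    - [-0.1,0.095,0,0,0]
    - [-0.1,0.095,0,0,0]

```text
time_s: 13.6
tool_pos: [0.4613, 0.0487, 0.1138]
tool_rot: [81.7, 89.9, -147.9]
force: [-0.1, 0.7, 0.3]
grip_width: 0.0393
```

Emit:
step_arm:
  deltas:
    - [-0.1,0,0,0.0052,4]
    - [-0.1,0,-0.0007,0.0104,8]
    - [-0.1,0,-0.0013,0.0143,11]
    - [-0.1,0,-0.0023,0.0182,14]
    - [-0.1,0,-0.0033,0.022,17]
    - [-0.1,0,-0.005,0.0269,21]
    - [-0.1,0,-0.0069,0.0317,25]
    - [-0.1,0,-0.0088,0.0352,28]
    - [-0.1,0,-0.01,0.0375,30]
    - [-0.1,0,-0.01,0.0375,30]

```text
time_s: 14.85
tool_pos: [0.4465, 0.0828, 0.1161]
tool_rot: [-116.7, 89.9, -16.2]
force: [-0.9, -5.4, 3.5]
grip_width: 0.0391
```

```bash
cat >> h.py <<'E'
def st():
    o,Rm=cur(); q=o['tool_pos'][:2]-AX; a=np.arctan2(q[1],q[0])%(2*np.pi)
    t=np.array([-np.sin(a),np.cos(a)]); print('t',o['time_s'],'ang',np.degrees(a).round(1),'r',np.hypot(*q).round(4),'phi',phi(Rm).round(1),'F',o['force'].round(1),'Ftan(ccw)',(o['force'][:2]@t).round(2),'Frad',(o['force'][:2]@[np.cos(a),np.sin(a)]).round(2),'z',o['tool_pos'][2].round(4))
E
python3 -c "from h import *; st()"
```

```text
t 14.85 ang 192.0 r 0.0728 phi 100.5 F [-0.9 -5.4  3.5] Ftan(ccw) 5.07 Frad 2.0 z 0.1161
```

Emit:
step_arm:
  deltas:
    - [-0.1,0,0,0.0039,3]
    - [-0.1,0,-0.0004,0.0078,6]
    - [-0.1,0,-0.0009,0.0117,9]
    - [-0.1,0,-0.0016,0.0156,12]
    - [-0.1,0,-0.0026,0.0194,15]
    - [-0.1,0,-0.0037,0.0232,18]
    - [-0.1,0,-0.0037,0.0232,18]

```text
time_s: 15.72
tool_pos: [0.4452, 0.1072, 0.1154]
tool_rot: [-71.8, 89.9, 10.8]
force: [-0.2, -3.7, 2.4]
grip_width: 0.0389
```

Emit:
step_arm:
  deltas:
    - [-0.1,0,0,0.002,1.5]
    - [-0.1,0,0,0.0039,3]
    - [-0.1,0,0,0.0039,3]

```text
time_s: 16.1
tool_pos: [0.4454, 0.1115, 0.1146]
tool_rot: [-55.8, 90.0, 23.8]
force: [0.5, -4.4, 1.1]
grip_width: 0.0394
```

```bash
python3 -c "from h import *; st()"
```

```text
t 16.1 ang 169.4 r 0.0736 phi 79.5 F [ 0.5 -4.4  1.1] Ftan(ccw) 4.21 Frad -1.31 z 0.1146
```

Still on drag (about 4.2 N). I carry on in 4 mm steps.

Emit:
step_arm:
  deltas:
    - [-0.1,0,0,0.002,1.5]
    - [-0.1,0,0,0.0039,3]
    - [-0.1,0,0,0.0039,3]

```text
time_s: 16.48
tool_pos: [0.4458, 0.1155, 0.1144]
tool_rot: [3.9, 90.0, 80.4]
force: [1.3, -2.5, 0.9]
grip_width: 0.0389
```

Emit:
step_arm:
  deltas:
    - [-0.1,0,0,0.002,1.5]
    - [-0.1,0,0,0.0039,3]
    - [-0.1,0,0,0.0039,3]

```text
time_s: 16.85
tool_pos: [0.4467, 0.1189, 0.1143]
tool_rot: [-172.9, 90.0, -99.4]
force: [1.2, -4.8, 0.7]
grip_width: 0.0393
```

```bash
python3 -c "from h import *; st()"
```

```text
t 16.85 ang 163.6 r 0.0741 phi 73.5 F [ 1.2 -4.8  0.7] Ftan(ccw) 4.3 Frad -2.52 z 0.1143
```

Emit:
step_arm:
  deltas:
    - [-0.1,0,0,0.002,1.5]
    - [-0.1,0,0,0.0039,3]
    - [-0.1,0,0,0.0039,3]

```text
time_s: 17.23
tool_pos: [0.4478, 0.1223, 0.1143]
tool_rot: [-168.3, 90.0, -97.8]
force: [2.1, -4.3, 0.6]
grip_width: 0.0393
```

Emit:
step_arm:
  deltas:
    - [-0.1,0,0,0.002,1.5]
    - [-0.1,0,0,0.0039,3]
    - [-0.1,0,0,0.0039,3]

```text
time_s: 17.6
tool_pos: [0.4491, 0.1255, 0.1143]
tool_rot: [-168.0, 89.9, -100.6]
force: [2.0, -5.5, 0.4]
grip_width: 0.0391
```

```bash
python3 -c "from h import *; st()"
```

```text
t 17.6 ang 158.2 r 0.0739 phi 67.5 F [ 2.  -5.5  0.4] Ftan(ccw) 4.35 Frad -3.89 z 0.1143
```

Emit:
step_arm:
  deltas:
    - [-0.1,0,-0.001,0.002,1.5]
    - [-0.1,0,-0.0015,0.0039,3]
    - [-0.1,0,-0.0015,0.0039,3]

```text
time_s: 17.98
tool_pos: [0.4506, 0.1284, 0.1142]
tool_rot: [141.2, 89.8, -154.3]
force: [-2.0, -6.7, 5.2]
grip_width: 0.0392
```

```bash
python3 -c "from h import *; st()"
```

```text
t 17.975 ang 155.6 r 0.0736 phi 64.5 F [-2.  -6.7  5.2] Ftan(ccw) 6.94 Frad -0.96 z 0.1142
```

Emit:
step_arm:
  deltas:
    - [-0.1,0,-0.0005,0.002,1.5]
    - [-0.1,0,-0.0005,0.0039,3]
    - [-0.1,0,-0.0005,0.0039,3]

```text
time_s: 18.35
tool_pos: [0.4523, 0.1315, 0.1141]
tool_rot: [142.0, 89.7, -156.5]
force: [-3.7, -5.8, 6.4]
grip_width: 0.0394
```

```bash
python3 -c "from h import *; st()"
```

```text
t 18.35 ang 152.9 r 0.0735 phi 61.5 F [-3.7 -5.8  6.4] Ftan(ccw) 6.87 Frad 0.62 z 0.1141
```

Emit:
step_arm:
  deltas:
    - [-0.1,-0.001,-0.0003,0.002,1.5]
    - [-0.1,-0.001,-0.0003,0.002,1.5]
    - [-0.1,-0.001,-0.0003,0.002,1.5]

```text
time_s: 18.73
tool_pos: [0.453, 0.1324, 0.1142]
tool_rot: [150.0, 89.6, -150.0]
force: [-1.0, -7.6, 0.6]
grip_width: 0.0389
```

```bash
python3 -c "from h import *; st()"
```

```text
t 18.725 ang 152.0 r 0.0733 phi 60.0 F [-1.  -7.6  0.6] Ftan(ccw) 7.19 Frad -2.67 z 0.1142
```

Emit:
step_arm:
  deltas:
    - [-0.1,0,-0.0003,0.002,1.5]
    - [-0.1,0,-0.0003,0.002,1.5]
    - [-0.1,0,-0.0003,0.002,1.5]

```text
time_s: 19.1
tool_pos: [0.4539, 0.1339, 0.1142]
tool_rot: [149.4, 89.6, -152.1]
force: [-2.1, -7.7, 2.7]
grip_width: 0.0389
```

```bash
python3 -c "from h import *; st()"
```

```text
t 19.1 ang 150.6 r 0.0732 phi 58.5 F [-2.1 -7.7  2.7] Ftan(ccw) 7.73 Frad -1.95 z 0.1142
```

Emit:
step_arm:
  deltas:
    - [-0.1,-0.0005,-0.0003,0.002,1.5]
    - [-0.1,-0.0005,-0.0003,0.002,1.5]
    - [-0.1,-0.0005,-0.0003,0.002,1.5]

```text
time_s: 19.48
tool_pos: [0.4548, 0.1351, 0.1142]
tool_rot: [152.5, 89.5, -150.6]
force: [-3.6, -8.1, -0.1]
grip_width: 0.0392
```

```bash
python3 -c "from h import *; st()"
```

```text
t 19.475 ang 149.5 r 0.0731 phi 57.0 F [-3.6 -8.1 -0.1] Ftan(ccw) 8.83 Frad -1.05 z 0.1142
```

Emit:
step_arm:
  deltas:
    - [-0.1,0,-0.0003,0.0015,1]
    - [-0.1,0,-0.0003,0.0015,1]
    - [-0.1,0,-0.0003,0.0015,1]

```text
time_s: 19.85
tool_pos: [0.4554, 0.1361, 0.1142]
tool_rot: [151.3, 89.5, -152.8]
force: [-4.5, -7.9, 0.9]
grip_width: 0.0395
```

```bash
python3 -c "from h import *; st()"
```

```text
t 19.85 ang 148.5 r 0.073 phi 56.0 F [-4.5 -7.9  0.9] Ftan(ccw) 9.12 Frad -0.3 z 0.1142
```

Emit:
step_arm:
  deltas:
    - [-0.1,0,0,0.0015,1]
    - [-0.1,0,0,0.0015,1]
    - [-0.1,0,0,0.0015,1]

```text
time_s: 20.23
tool_pos: [0.4561, 0.1373, 0.1141]
tool_rot: [152.4, 89.4, -152.6]
force: [-5.4, -8.6, 1.6]
grip_width: 0.0394
```

```bash
python3 -c "from h import *; st()"
```

```text
t 20.225 ang 147.5 r 0.073 phi 55.0 F [-5.4 -8.6  1.6] Ftan(ccw) 10.12 Frad -0.06 z 0.1141
```

Emit:
step_arm:
  deltas:
    - [-0.1,0,0,0.001,1]
    - [-0.1,0,0,0.001,1]
    - [-0.1,0,0,0.001,1]

```text
time_s: 20.6
tool_pos: [0.4567, 0.138, 0.1141]
tool_rot: [154.2, 89.4, -151.9]
force: [-4.3, -8.2, 1.1]
grip_width: 0.0396
```

```bash
python3 -c "from h import *; st()"
```

```text
t 20.6 ang 146.8 r 0.0729 phi 54.0 F [-4.3 -8.2  1.1] Ftan(ccw) 9.21 Frad -0.93 z 0.1141
```

Emit:
step_arm:
  deltas:
    - [-0.1,0,0,0.0015,1]
    - [-0.1,0,0,0.0015,1]
    - [-0.1,0,0,0.0015,1]

```text
time_s: 20.98
tool_pos: [0.4575, 0.1391, 0.1141]
tool_rot: [155.0, 89.4, -152.0]
force: [-5.5, -9.2, 2.0]
grip_width: 0.039
```

```bash
python3 -c "from h import *; st()"
```

```text
t 20.975 ang 145.7 r 0.0729 phi 53.0 F [-5.5 -9.2  2. ] Ftan(ccw) 10.68 Frad -0.64 z 0.1141
```

Emit:
step_arm:
  deltas:
    - [-0.1,0,0,0,0]

```text
time_s: 21.1
tool_pos: [0.4575, 0.1391, 0.1141]
tool_rot: [155.1, 89.4, -152.0]
force: [-4.8, -8.4, 2.6]
grip_width: 0.0395
```

```bash
python3 -c "from h import *; st()"
```

```text
t 21.1 ang 145.7 r 0.0729 phi 53.0 F [-4.8 -8.4  2.6] Ftan(ccw) 9.61 Frad -0.77 z 0.1141
```

Emit:
step_arm:
  deltas:
    - [-0.1,0,0,0.0012,1]
    - [-0.1,0,0,0.0012,1]
    - [-0.1,0,0,0.0012,1]

```text
time_s: 21.48
tool_pos: [0.4581, 0.1399, 0.1141]
tool_rot: [156.5, 89.4, -151.6]
force: [-6.0, -10.1, 2.3]
grip_width: 0.0392
```

```bash
python3 -c "from h import *; st()"
```

```text
t 21.475 ang 144.9 r 0.0728 phi 52.0 F [ -6.  -10.1   2.3] Ftan(ccw) 11.75 Frad -0.89 z 0.1141
```

Emit:
step_arm:
  deltas:
    - [-0.1,0,0,-0.006,0]
    - [-0.1,0,0,-0.011,0]
    - [-0.1,0,0,-0.011,0]

```text
time_s: 21.85
tool_pos: [0.4544, 0.1345, 0.1159]
tool_rot: [87.6, 89.9, 139.7]
force: [-2.2, -1.3, -0.8]
grip_width: 0.039
```

```bash
python3 -c "from h import *; st()"
```

```text
t 21.85 ang 150.0 r 0.0731 phi 52.1 F [-2.2 -1.3 -0.8] Ftan(ccw) 2.22 Frad 1.27 z 0.1159
```

Emit:
step_arm:
  deltas:
    - [-0.1,0,0,-0.004,0]
    - [-0.1,0,0,-0.004,0]
    - [-0.1,-0.02,0,-0.004,0]
    - [-0.1,-0.06,0,-0.004,0]
    - [-0.1,-0.1,0,-0.004,0]
    - [-0.1,-0.13,0,0.06,0]
    - [-0.1,-0.13,0,0.12,0]
    - [-0.1,-0.13,0,0.18,0]
    - [-0.1,-0.13,0,0.22,0]
    - [-0.1,-0.13,0,0.22,0]

```text
time_s: 23.1
tool_pos: [0.5907, 0.3115, 0.2438]
tool_rot: [-174.9, 89.9, -122.6]
force: [-1.1, -0.4, 0.4]
grip_width: 0.0392
```

Run:
```python
from h import *
st(); measure('e')
a=np.load('e_top.npz')['im'][165:265,180:320]; b=np.load('e_scene.npz')['im'][155:245,230:330]
cv2.imwrite('pics/e.png',np.hstack([cv2.resize(x,(400,350),interpolation=cv2.INTER_CUBIC) for x in (a,b)])[...,::-1])
```

```text
t 23.1 ang 71.1 r 0.2256 phi 52.3 F [-1.1 -0.4  0.4] Ftan(ccw) 0.94 Frad -0.7 z 0.2438
scene red 49 303.8 184.8 atz [0.4472 0.1238] mean3d [0.4531 0.1277 0.1152]
scene orange 79 288.3 193.9 atz [0.4952 0.1092] mean3d [0.5039 0.116  0.1102]
scene yellow 9 276.6 214.2 atz [0.555  0.1205] mean3d [0.5565 0.1217 0.0753]
top red 28 231.5 240.2 atz [0.4481 0.1242] mean3d [0.4485 0.1226 0.125 ]
top orange 33 237.8 212.7 atz [0.5258 0.1099] mean3d [0.525  0.1083 0.1179]
top yellow none
```

View pics/e.png

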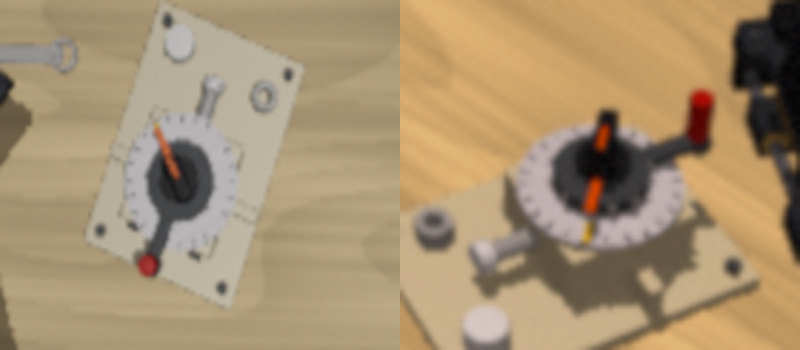

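Picture: pointer lies over the yellow mark in both views (mark tip visible at (155,125) left, (588,232) right). The handle has gone to (148,265), and the bung and bushing are unmoved. One number check, then I hand in.

Run:
```python
from h import *
for n,A in (('scene',[.5165,.0982]),('top',[.5181,.0978])):
    z=np.load(f'e_{n}.npz'); im=z['im']; C=cloud(n,z['d']); hsv=cv2.cvtColor(im,cv2.COLOR_RGB2HSV); h,s,v=[hsv[...,i].astype(int) for i in range(3)]
    m=(h>=3)&(h<=15)&(s>130)&(v>60)&(np.linalg.norm(C[...,:2]-A,axis=-1)<.055)&(C[...,2]<.107)
    ys,xs=np.where(m); P=np.array([at_height(n,x,y,.0955)[:2] for x,y in zip(xs,ys)])-A
    P=P[np.hypot(*P.T)>.022]; z0=np.load(f'{n}0.npz')
    M={'scene':[.5558,.121],'top':[.5556,.1193]}[n]-np.array(A)
    a=np.degrees(np.arctan2(P[:,1],P[:,0])); print(n,len(P),'ptr',a.mean().round(1),'mark',np.degrees(np.arctan2(M[1],M[0])).round(1))
    if n=='scene': ok=abs(a.mean()-30)<4
o=monitor.get_obs(); print(o['force'],o['joint_velocities'].round(1).max())
if ok: print(env.sign_off())
```

```text
scene 28 ptr 30.1 mark 30.1
top 14 ptr 30.4 mark 29.8
[ 0.21553352 -0.73749114 -0.0472048 ] 1.4
the job is handed in; nothing more can be done
None
```

The job is done and handed in at about 23 s, of the 72 s allowed.

- **Slackening:** I pushed the red lever about 0.5 rad anticlockwise, past the 0.35 rad that frees the ring at most.
- **Setting:** I turned the knob about 0.8 rad clockwise. In the last pictures the pointer stands within 1° of the yellow mark in both cameras (30.1° against 30.1°, and 30.4° against 29.8°).
- **Tightening:** I led the lever clockwise. It dragged with about 4.3 N, then the push rose steadily. I stopped at readings of 10–11.7 N, with about 1 N of noise and no reading taken above 12 N.
- **Last checks:** The arm is clear of the unit, and the last picture shows the bung and bushing where they were.

The handle came to rest about 0.56 rad clockwise of its old place. It sprang back roughly 7 mm when let go, which is more than the "few mm" expected. I put that down to pad springback and finger flex. I did not push it again to confirm that it is tight.

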